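Set the lamp attenuator to its third click

ROBOT

A 6-joint arm with a two-finger parallel gripper is mounted at the origin on a cart in front of the work surface, level with it; the furniture and walls round the work are solid. World frame = base frame: x ahead of the robot, y to its left, z up, the work surface at z = 0. Lengths are in mm, angles in degrees, forces in N, time in s.
With the tool pointing down it reaches from about 350 to 850 mm from the base axis. Payload 8.1 kg.
Tool frame: the origin (TCP) lies between the finger pads; the fingertips stand 14 mm ahead of it and the grasp point (between the pads) lies 5 mm behind it; z points along the fingers, x is the direction in which the jaws open and shut, and the axes are right-handed (so a half turn about z gives the same grasp; the last joint's range is limited). The gripper opens to 85 mm and grips with 20 to 120 N. Pads are 22 mm wide; open, the fingers measure 114 mm over their backs; the gripper's body (76 mm by 85 mm) begins 54 mm behind the grasp point. The pads swing forward as they close: fully open they stand 13 mm farther back than shut.
Start: joints at [66.497, 7.471, 85.268, -0, 87.261, -4.893], TCP at [191.45, 568.641, 221.392] pointing down, gripper open.
Joint ranges: [-169.43, 169.43], [-51.17, 129.36], [1.28, 143.12], [-76.62, 256.62], [0, 156.53], [-152.29, 152.29]. Speed limits (degrees/s): [136.94, 136.94, 159.86, 180, 180, 180].

INTERFACE

Orientations are given as [roll, pitch, yaw] about the fixed x, y, z axes, in that order (R = Rz(yaw) Ry(pitch) Rx(roll)).
In Python, from bench import r, vision, job gives the robot as it stands.
- The arm moves only by the tool send_rows, never from a script. Its arguments are lists of equal length, an entry for each row: "dp": the shift along the world's x, y, z in mm, a list of three; "rot": the turn, a rotation vector about the world's x, y, z in rad, a list of three. In form: {"dp": [[tx, ty, tz], ...], "rot": [[wx, wy, wz], ...]}. A call has 1 to 5 rows; each row is the pose to reach, as a shift and turn from the pose commanded when the call began; what a row does not reach only later rows make up. A row lasts 1/8 s, in which the tool goes at most 62.5 mm and 10.7 degrees, less where a joint would pass 70% of its speed; a pose out of reach is approached as far as the arm can. A call with a gripper value outside its range is refused whole. "jaw" is the finger opening in mm, from 0 to 85.4, set as the call begins (left out, the last holds). The fingers move at their own pace and stop on an object; "force" is the grip in N (left out, the last holds). Time passes only in rows, so rows that repeat a pose let the fingers close. It gives the time, the measured TCP pose, the force and the opening at its end, in the units of the state.
- r.sense(): the state, without advancing time (a new reading comes with each control period).
- vision.snapshot(name): name is "scene" or "side" or "wrist"; returns a dict with "pixels" (384x512x3 uint8, red, green, blue), "depth" (384x512 float32, mm along the optical axis (not along the pixel's ray), 0 where there is no reading), "intrinsics" (3x3 intrinsics, pixels), "k1" (the pictures are not rectified: a ray, as slopes to the right and down, at radius r is drawn at 1 + k1 r^2 times it, then the intrinsics apply), "world_from_camera" (4x4, takes a point from camera to world coordinates); the wrist camera has in their place "T_tool_cam" (4x4, takes a point from camera to tool coordinates, whose origin is the TCP and whose axes are the tool frame's). Camera axes: x right, y down, z forward; pixel columns grow to the right and rows downward; lengths in mm; the calibration is good to about 2 mm. A picture is of the moment at which its call begins: read the wrist's pose just before it.
- job.hand_in(): hands the job in, once; it reports no verdict.
The state is a dict: "time": time; "joint_pos": joint angles; "qd": joint speeds; "joint_efforts": joint torques, N m; "tool_pos": TCP position; "tcp_rot": TCP orientation; "ft_force": force on the tool from outside, world axes, zero at the start; "wrist_torque": the same for the moment, N m; "finger_gap": finger opening in mm.
Only numpy, scipy, OpenCV 4.12 (cv2) and the standard library are available. Lean on these libraries where they do the work, as an engineer would, in place of code of your own. Each camera call takes 0.05 s, during which the arm holds its last target.

TASK

On the light attenuator whose lever is a flat upright paddle, push the paddle with the fingertips along its slot, away from the plain end where it is parked, and count the clicks: leave it resting in the third one, never running past it. Then press the round button on that same attenuator all the way down to switch the lamp to that step, and let go. Only push and press, do not pinch or lift anything, and leave the attenuator with the ball-topped lever and all the other things alone.

Things in the scene. Friction and masses are not known exactly. Their poses are not given: they have to be found in the camera images.
- atten: The attenuator to set: white box 110 x 190 mm (x, y), 50 mm high, fixed, left or right of the microscope (swaps with its twin), turned up to 25 deg. Its lever is a flat paddle in a slot along y at x = +22 mm; five dark marks stand beside its five notches. Origin: centre of the underside; x front to back, y along its length, z up. Button at x = -32, y = -55 mm.
- atten_lever (a joint): Paddle position in m, 0 to 0.094, growing along +y of body atten (paddle centre at y = -0.050 + value). Parked on a plain run, 0 to 0.022; then notches (clicks 1 to 5) at 0.036, 0.050, 0.064, 0.078, 0.092. Leaving one takes a push of 4 to 6 N over 7 mm, up to the crest; there the lever leaps ahead of the finger to rest in the next notch, and the push drops to nothing.
- atten_paddle (a point): Centre of the paddle, 72 mm above the worktop: a black plate 30 mm wide across the slot (x), 8 mm thick along the slot (y), 34 mm high (55 to 89 mm above the worktop; its lower edge is 5 mm over the box's top). Axes as body atten. It slides with about 0.5 N of friction on the plain run.
- atten_button (a joint): Push button on the paddle attenuator, in m: 0 = up, 0.006 = fully down (about 5 N); it springs back.
- atten_button_top (a point): Centre of the top of that button, a steel disc 22 mm across in a grey collar on top of the box, facing up.
- other: The twin attenuator, the same box and button, but its lever is a round pin with a 22 mm ball on top. To be left alone. Origin and axes as for body atten.
- other_ball (a point): Centre of the ball of the twin's lever, 78 mm above the worktop.
- other_button (a joint): Push button of the twin, in m: 0 = up, 0.006 = down. To be left alone.
- beaker: Clear beaker with a dropper in it, 45 x 48 mm, 105 mm tall, loose, just behind the paddle attenuator. Origin under its centre, z up.
- dish: Empty clear dish, 63 mm across, 16 mm high, loose, just behind the paddle attenuator. Origin under its centre, z up.
- marker: Black marker pen, 13 x 132 x 15 mm, lying loose along the front of the paddle attenuator. Origin under its centre, length along y.
- sample_dish: Clear dish with reddish pieces, 55 mm across, 15 mm high, loose, just behind the twin. Origin under its centre, z up.
- lid: Empty clear dish, 55 mm across, 15 mm high, loose, just behind the twin. Origin under its centre, z up.
- pipettor: Grey hand pipettor, 29 x 214 x 37 mm, lying loose along the front of the twin. Origin under its centre, length along y.
- microscope: White microscope, fixed, standing between the two attenuators: 308 x 142 mm, 338 mm tall, its eyepieces reaching 155 mm from its origin towards the robot. Origin under its middle, z up. To be gone round, not touched.

How it is judged (in metres and radians):
On the way, in this order (a step that is already met when the one before it is completed fails the run):
1. the paddle rests in the third notch (value of joint atten_lever between 0.0605 and 0.0675 m and velocity of joint atten_lever between -0.01 and 0.01 m/s and value of joint atten_button below 0.002 m), for 0.3 s.
2. the button of the paddle attenuator is pressed down (value of joint atten_lever between 0.0605 and 0.0675 m and value of joint atten_button above 0.0045 m), for 0.05 s.
At the end, for the whole second after the job is handed in: The paddle lever rests in the third notch (0.064 m, within 3.5 mm), the button has been pressed down and has come up again, the twin's lever is within 4 mm of its start and the loose things within 20 mm of theirs (value of joint atten_lever between 0.0605 and 0.0675 m and value of joint atten_button below 0.0015 m and distance of other_ball from where it was at the start of the episode below 0.004 m and distance of each of beaker, dish, marker, sample_dish, lid, pipettor from where it was at the start of the episode below 0.02 m); the robot touches nothing.
It fails at once if the paddle ran past the third click (value of joint atten_lever above 0.0715 m).
It fails at once if the button was pressed before the paddle was in the third notch (value of joint atten_button above 0.003 m and value of joint atten_lever below 0.0605 m).
It fails at once if the paddle was pinched: taken between the fingers instead of pushed (x of the grasp point in the frame of atten_paddle between -0.025 and 0.025 m and y of the grasp point in the frame of atten_paddle between -0.008 and 0.008 m and z of the grasp point in the frame of atten_paddle below 0.022 m and contact force between the fingers and atten_lever above 0.5 N).
It fails at once if the twin attenuator's lever was moved or its button pressed (distance of other_ball from where it was at the start of the episode above 0.006 m or value of joint other_button above 0.003 m).
It fails at once if a loose thing was shoved or lifted (distance of any of beaker, dish, marker, sample_dish, lid, pipettor from where it was at the start of the episode above 0.03 m).
It also fails if it takes over 67 s, if anything falls off the work surface, if the arm or the gripper's body presses on something with over 40 N, if the wrist force passes 120 N, or if a joint passes its speed limit or range.

## Working session

There is one attempt and no reset: what is moved stays moved. The work goes in short steps, Python scripts to look and compute and a tool call to move; the robot and the scene stay as the last step left them, time stands still between calls to the robot, and variables do not carry over. Pictures are saved under pics/ and viewed, and the job is handed in when it is done.

Besides the shell and the picture viewer there is one more tool, called by a JSON object that holds its "method" and its "body". send_rows: Moves the arm, as the interface text tells. Its arguments: {"type":"object","properties":{"dp":{"type":"array"},"rot":{"type":"array"},"jaw":{"type":"number"},"force":{"type":"number"}},"required":["dp","rot"]}

```bash
ls; mkdir -p pics; python3 - <<'E'
from bench import r,vision
import cv2,numpy as np
print(r.sense())
for n in ["scene","side","wrist"]:
    s=vision.snapshot(n); np.savez(f"pics/{n}0.npz",**s)
    cv2.imwrite(f"pics/{n}0.png",s["pixels"][:,:,::-1])
    print(n,s["intrinsics"],s["k1"],s.get("world_from_camera",s.get("T_tool_cam")))
E
```

```text
pics
{'time': 0.0, 'joint_pos': array([ 6.64991068e+01,  7.51680820e+00,  8.53289309e+01,  1.96099919e-03,
        8.72622916e+01, -4.89240663e+00]), 'qd': array([ 0.006398  , -0.0884097 , -0.05196266, -0.05056483, -0.03433882,
       -0.01809142]), 'joint_efforts': array([ 7.39658481e-04, -5.69394779e+01, -5.00558746e+01, -5.01318198e-05,
        1.42759213e-02,  1.87965850e-05]), 'tool_pos': array([191.19147956, 568.12062885, 220.33007436]), 'tcp_rot': array([-1.79988835e+02,  1.07470121e-01,  7.13914284e+01]), 'ft_force': array([-0.76854419,  0.40616357, -0.54898588]), 'wrist_torque': array([ 0.02081846,  0.04591418, -0.01732573]), 'finger_gap': 85.34944144245111}
scene [[491.77424681   0.         242.57805781]
 [  0.         491.77424681 200.4437302 ]
 [  0.           0.           1.        ]] -0.024061149264348207 [[ 5.44825971e-01 -4.09771568e-01  7.31609133e-01 -5.39065360e+02]
 [-8.38250977e-01 -2.42879662e-01  4.88205664e-01 -7.31326950e+02]
 [-2.23598212e-02 -8.79259195e-01 -4.75818565e-01  7.64178477e+02]
 [ 0.00000000e+00  0.00000000e+00  0.00000000e+00  1.00000000e+00]]
side [[499.71300803   0.         256.5669673 ]
 [  0.         499.71300803 181.13355563]
 [  0.           0.           1.        ]] -0.07587872506352639 [[ 9.87193406e-01 -8.70832220e-02  1.33662607e-01  3.77818531e+02]
 [-1.59527930e-01 -5.38150829e-01  8.27613753e-01 -1.12222771e+03]
 [-1.40629328e-04 -8.38337759e-01 -5.45151156e-01  7.97357343e+02]
 [ 0.00000000e+00  0.00000000e+00  0.00000000e+00  1.00000000e+00]]
wrist [[304.55169844   0.         253.41332443]
 [  0.         304.55169844 196.59315449]
 [  0.           0.           1.        ]] -0.05746029387294733 [[ 9.99999276e-01 -9.54048620e-04  7.33622393e-04  3.13097604e-01]
 [ 6.95066144e-04  9.55465062e-01  2.95103427e-01 -7.62520991e+01]
 [-9.82493583e-04 -2.95102704e-01  9.55465033e-01 -1.52727083e+02]
 [ 0.00000000e+00  0.00000000e+00  0.00000000e+00  1.00000000e+00]]
```

View pics/scene0.png

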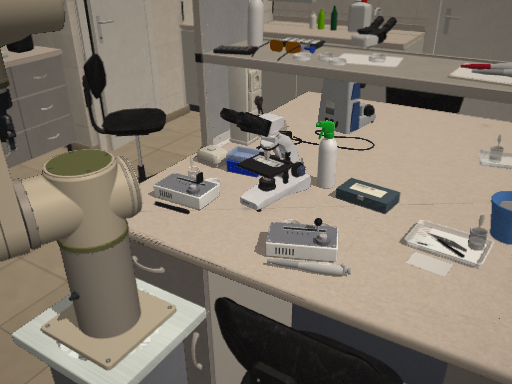

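View pics/side0.png

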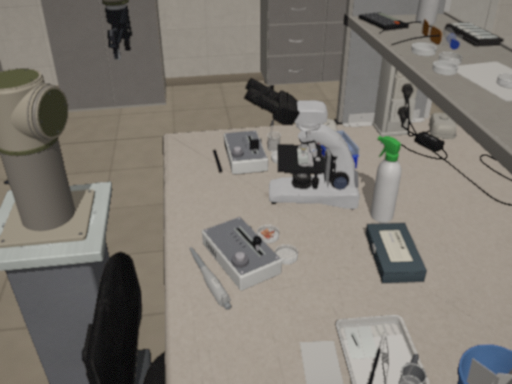

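View pics/wrist0.png

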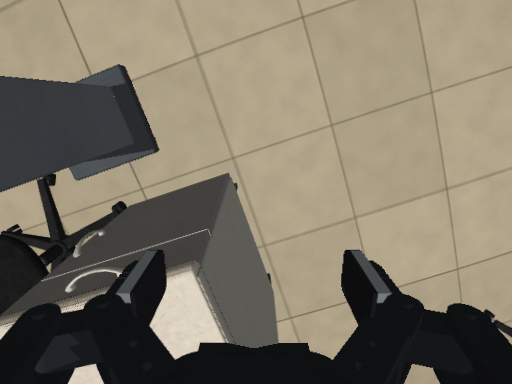

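```bash
python3 - <<'E'
import cv2
a=cv2.imread("pics/scene0.png")[150:225,135:235]; b=cv2.imread("pics/side0.png")[110:190,200:300]
cv2.imwrite("pics/c1.png",cv2.resize(a,None,fx=8,fy=8,interpolation=2))
cv2.imwrite("pics/c2.png",cv2.resize(b,None,fx=7,fy=7,interpolation=2))
E
```

```text
(no output)
```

View pics/c1.png

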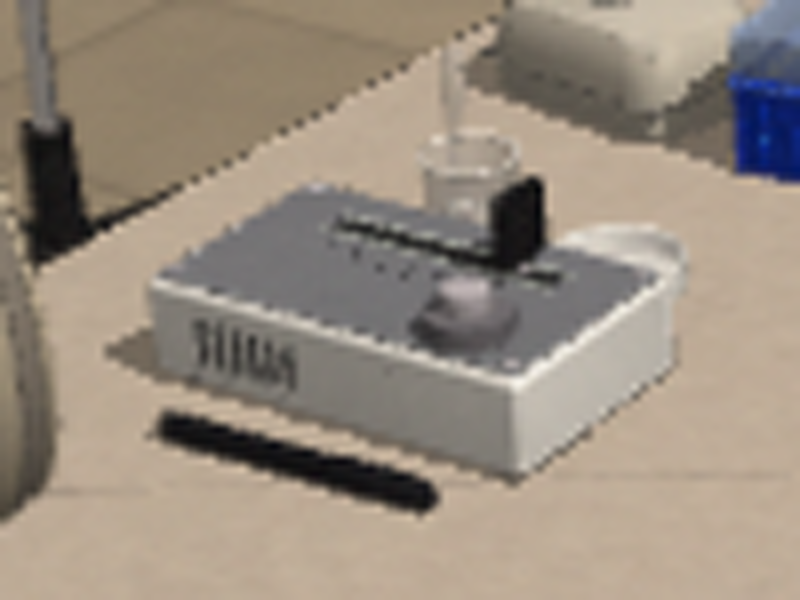

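View pics/c2.png

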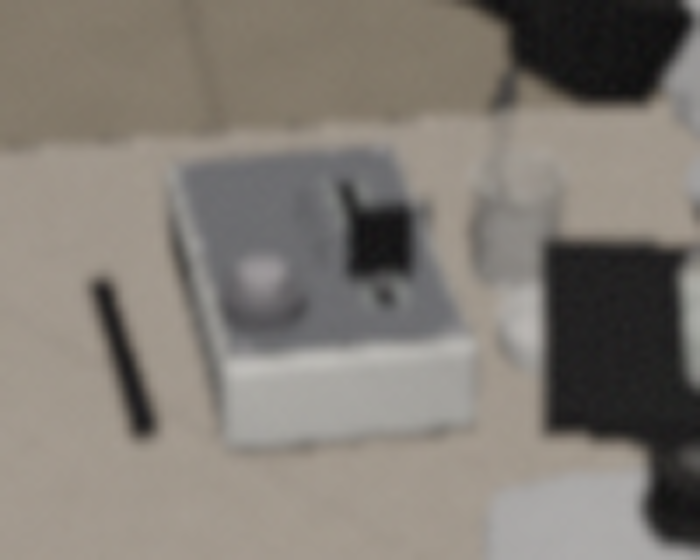

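```bash
cat > h.py <<'E'
import numpy as np,cv2
from scipy.spatial.transform import Rotation as R
def ray(s,u,v,T=None):
    K=s["intrinsics"];k=float(s["k1"])
    d=np.array([(u-K[0,2])/K[0,0],(v-K[1,2])/K[1,1]]);x=d.copy()
    for _ in range(20): x=d/(1+k*(x@x))
    T=s["world_from_camera"] if T is None else T
    return T[:3,3],T[:3,:3]@np.array([x[0],x[1],1])
def at_z(s,u,v,z,T=None):
    o,d=ray(s,u,v,T); return o+d*(z-o[2])/d[2]
def proj(s,p,T=None):
    T=s["world_from_camera"] if T is None else T
    q=np.linalg.inv(T)@np.append(p,1); x=q[:2]/q[2]; x=x*(1+float(s["k1"])*(x@x)); K=s["intrinsics"]
    return np.array([K[0,0]*x[0]+K[0,2],K[1,1]*x[1]+K[1,2]])
def Ttool(st):
    T=np.eye(4);T[:3,:3]=R.from_euler('xyz',st["tcp_rot"],degrees=True).as_matrix();T[:3,3]=st["tool_pos"];return T
def seg(P,T): return T@P
E
python3 - <<'E'
from h import *
s=np.load("pics/scene0.npz");d=np.load("pics/side0.npz")
for n,(u,v) in dict(fl=(152,287),fr=(518,382),br=(680,275),bl=(318,185)).items(): print("scene",n,at_z(s,135+u/8,150+v/8,50).round(1))
for n,(u,v) in dict(fl=(172,165),fr=(228,358),br=(470,340),bl=(390,150)).items(): print("side",n,at_z(d,200+u/7,110+v/7,50).round(1))
print("pad top",at_z(s,135+518/8,150+185/8,89), at_z(d,200+382/7,110+208/7,89))
print("button", at_z(s,135+468/8,150+285/8,60), at_z(d,200+263/7,110+267/7,60))
E
```

```text
scene fl [495.3 304.6  50. ]
scene fr [506.  125.2  50. ]
scene br [613.7 124.7  50. ]
scene bl [605.3 308.9  50. ]
side fl [504.2 305.9  50. ]
side fr [508.9 129.4  50. ]
side br [611.3 127.9  50. ]
side bl [605.5 304.6  50. ]
pad top [583.9459904  181.67851679  89.        ] [581.76485184 177.76132337  89.        ]
button [547.04364989 180.9452683   60.        ] [531.18659989 186.39192704  60.        ]
```

{"method": "send_rows", "body": {"dp": [[40,-40,10],[80,-80,20],[120,-120,30],[160,-160,40],[200,-200,40]], "rot": [[0,0,0.07],[0,0,0.14],[0,0,0.21],[0,0,0.28],[0,0,0.35]], "jaw": 0}}

```text
time: 0.78
tool_pos: [392.8, 367.5, 262.4]
tcp_rot: [179.9, -0.1, 91.6]
ft_force: [0.1, 0.7, 0.0]
finger_gap: -0.2
```

{"method": "send_rows", "body": {"dp": [[40,-40,0],[80,-80,0],[120,-120,0],[149,-154,0],[149,-154,0]], "rot": [[0,0,0],[0,0,0],[0,0,0],[0,0,0],[0,0,0]]}}

```text
time: 1.4
tool_pos: [541.9, 211.8, 260.6]
tcp_rot: [-179.9, 0.1, 91.2]
ft_force: [-0.1, 0.1, 0.5]
finger_gap: 0.5
```

```bash
cat > snap.py <<'E'
import sys
from bench import r,vision
from h import *
n=sys.argv[1]; cam=sys.argv[2] if len(sys.argv)>2 else "wrist"
st=r.sense(); s=vision.snapshot(cam); T=Ttool(st)
d=dict(s)
if cam=="wrist": d["world_from_camera"]=T@s["T_tool_cam"]
np.savez(f"pics/{n}.npz",**d); cv2.imwrite(f"pics/{n}.png",s["pixels"][:,:,::-1])
print(st["time"],st["tool_pos"],st["tcp_rot"],st["ft_force"],st["finger_gap"],st["joint_pos"].round(1))
E
python3 snap.py w1
```

```text
1.4 [541.86579245 211.84132514 260.59376109] [-1.79949719e+02  5.56775944e-02  9.12029918e+01] [-0.11523822  0.0898846   0.52873325] 0.4516729639047705 [ 16.3   4.   84.9  -0.   91.2 -74.9]
```

View pics/w1.png

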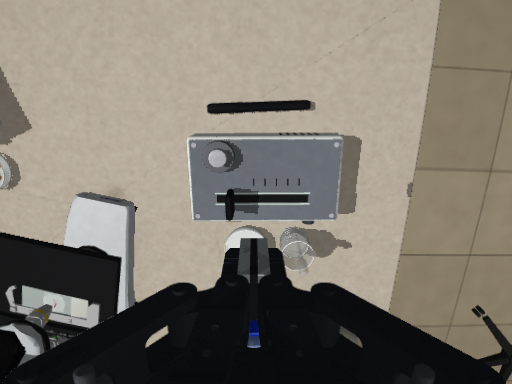

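```bash
python3 - <<'E'
import cv2
a=cv2.imread("pics/w1.png")[95:245,180:360]
cv2.imwrite("pics/c3.png",cv2.resize(a,None,fx=4,fy=4,interpolation=2))
E
```

```text
(no output)
```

View pics/c3.png

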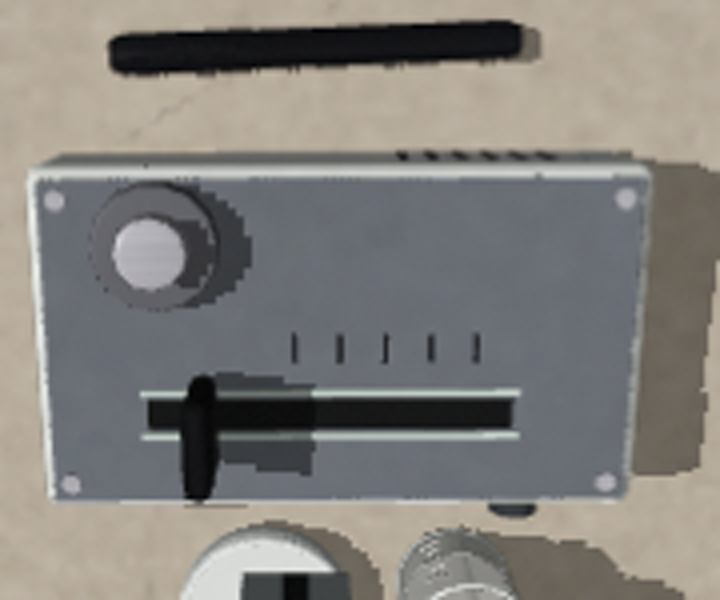

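```bash
python3 - <<'E'
from h import *
s=np.load("pics/w1.npz")
f=lambda u,v,z: at_z(s,180+u/4,95+v/4,z)
C=dict(A=((32,176),(-55,-95)),B=((651,176),(-55,95)),C=((628,500),(55,95)),D=((52,500),(55,-95)))
W=np.array([f(*c[0],50)[:2] for c in C.values()]);L=np.array([c[1] for c in C.values()],float)
print(W.round(1))
w=W-W.mean(0); th=np.arctan2((L[:,0]*w[:,1]-L[:,1]*w[:,0]).sum(),(L*w).sum()); sc=np.sqrt((w**2).sum()/(L**2).sum())
print("centre",W.mean(0),"yaw",np.degrees(th),"scale",sc)
Rm=np.array([[np.cos(th),-np.sin(th)],[np.sin(th),np.cos(th)]])
loc=lambda p:(Rm.T@(p[:2]-W.mean(0))).round(1)
for m in [(295,348),(340,348),(385,348),(431,348),(477,348)]: print("mark",loc(f(*m,50)))
print("slot ends",loc(f(147,415,50)),loc(f(513,412,50)))
print("paddle top far",loc(f(198,500,89)),f(198,500,89), "near top?",loc(f(202,440,89)))
for z in (55,60,65,70):print("button",z,loc(f(150,255,z)),f(150,255,z))
K=s["depth"]; 
def dep(u,v):
    u=180+u/4;v=95+v/4; z=K[int(round(v)),int(round(u))]; o,d=ray(s,u,v); return o+d*z
for n,p in dict(btn=(150,255),collar=(110,225),box=(300,280),padtop=(200,480),padtop2=(200,460),padlow=(203,385),mark3=(385,348),beaker=(450,590),dish=(220,560),table=(300,120)).items():
    q=dep(*p);print(n,q.round(1),loc(q))
E
```

```text
[[508.1 134.3]
 [504.2 317.9]
 [607.2 321.3]
 [610.9 136.4]]
centre [557.58132034 227.48432997] yaw 1.2665948540900933 scale 0.9614035589240024
mark [  1.2 -14.2]
mark [ 1.2 -0.4]
mark [ 1.3 13.5]
mark [ 1.3 27.6]
mark [ 1.3 41.8]
slot ends [ 22.7 -60.6] [22. 54.]
paddle top far [ 35.9 -42. ] [594.4173836  186.27140031  89.        ] near top? [ 17.8 -40.4]
button 55 [-28.7 -57.2] [530.1981466  169.62103504  55.        ]
button 60 [-29.5 -56.6] [529.30121299 170.19827806  60.        ]
button 65 [-30.4 -56.1] [528.40427937 170.77552108  65.        ]
button 70 [-31.3 -55.5] [527.50734576 171.3527641   70.        ]
btn [527.3 171.5  71.1] [-31.5 -55.3]
collar [520.4 159.   62.1] [-38.7 -67.7]
box [538.1 214.4  48.9] [-19.8 -12.7]
padtop [587.9 186.9  90. ] [ 29.5 -41.2]
padtop2 [582.6 186.8  88.2] [ 24.1 -41.2]
padlow [566.  186.3  69. ] [  7.5 -41.3]
mark3 [558.4 240.9  50.7] [ 1.1 13.4]
beaker [638.3 265.3  53.3] [81.6 36.1]
dish [646.2 188.4  15.6] [ 87.8 -41. ]
table [ 4.938e+02  2.137e+02 -1.000e-01] [-64.1 -12.4]
```

```bash
python3 snap.py s1 side; python3 snap.py w2;python3 snap.py sc1 scene; python3 - <<'E'
import cv2,numpy as np
a=np.load("pics/w1.npz")["pixels"].astype(int);b=np.load("pics/w2.npz")["pixels"].astype(int);print(abs(a-b).mean())
a=cv2.imread("pics/s1.png")[90:200,190:330];cv2.imwrite("pics/c4.png",cv2.resize(a,None,fx=5,fy=5,interpolation=2))
a=cv2.imread("pics/w2.png")[95:245,180:360]
cv2.imwrite("pics/c5.png",cv2.resize(a,None,fx=4,fy=4,interpolation=2))
E
```

```text
1.45 [540.88190608 213.36722656 260.73267911] [-1.79931713e+02  1.23703029e-02  9.12853376e+01] [-1.80526039  0.28959068  0.2224497 ] 0.19831123484834726 [ 16.5   3.9  85.    0.   91.2 -74.8]
1.5 [540.27007616 214.4158044  260.89033318] [-1.79935331e+02 -7.14003952e-03  9.13742987e+01] [ 0.23772714 -0.34188399  0.51329214] -0.022731009065811103 [ 16.6   3.9  85.    0.   91.2 -74.8]
1.55 [539.9362618  215.05876451 261.07472371] [-1.79951379e+02 -1.11401030e-02  9.14493772e+01] [-0.5319429   0.78017662 -0.0255347 ] -0.07079596261017176 [ 16.6   3.8  85.    0.   91.2 -74.8]
4.730943467881945
```

View pics/c4.png

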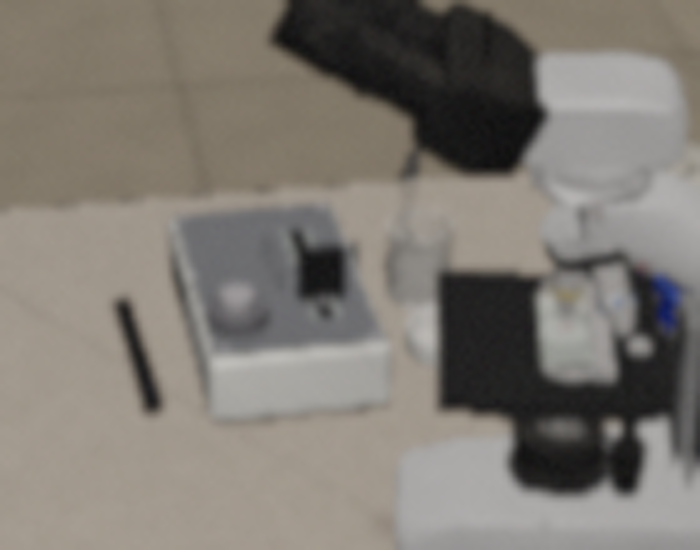

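View pics/c5.png

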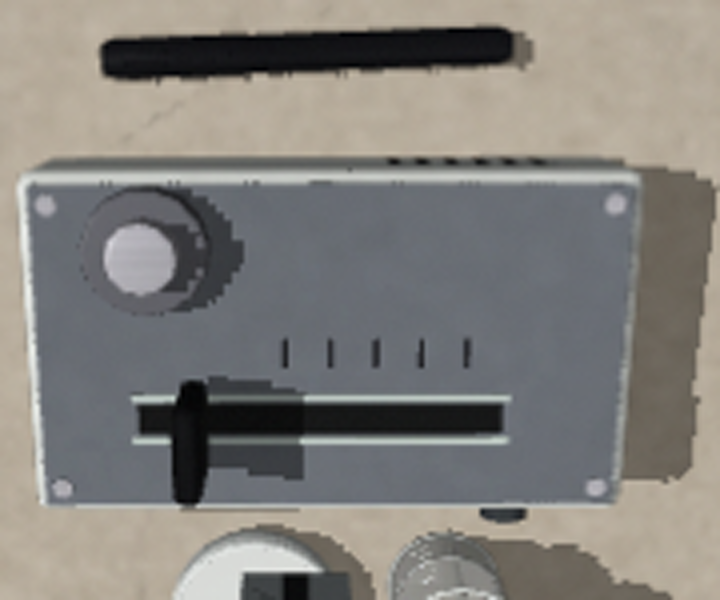

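View pics/sc1.png

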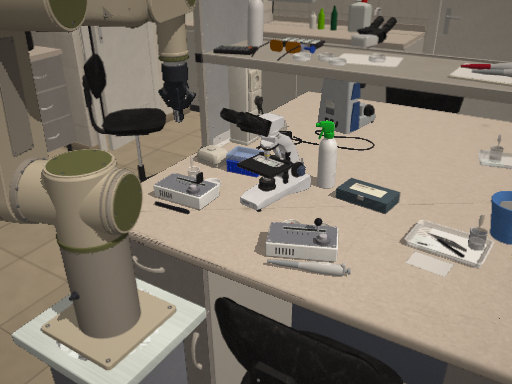

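```bash
python3 snap.py w3; python3 - <<'E'
from bench import r
print(r.sense()["qd"].round(2))
import cv2
a=cv2.imread("pics/w3.png")[95:245,180:360]
cv2.imwrite("pics/c6.png",cv2.resize(a,None,fx=4,fy=4,interpolation=2))
E
```

```text
1.6 [539.82226409 215.46115617 261.2671215 ] [-1.79975932e+02 -1.28600209e-02  9.14970318e+01] [-0.24210392 -0.77709937 -0.5409891 ] 0.20320061278110013 [ 16.7   3.8  85.    0.   91.2 -74.8]
[ 0.24 -0.13 -0.11 -0.05 -0.01 -0.07]
```

View pics/c6.png

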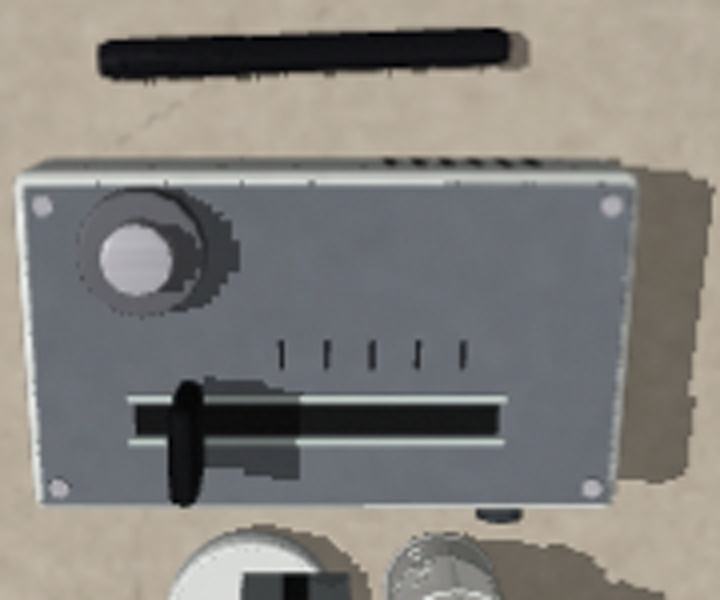

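```bash
cat > m.py <<'E'
from h import *
s=np.load("pics/w3.npz")
f=lambda u,v,z: at_z(s,180+u/4,95+v/4,z)
M=[(281,354),(326,354),(372,354),(417,354),(463,354)]
P=np.array([f(*m,50)[:2] for m in M]); print(P.round(1))
W=np.array([f(*c,50)[:2] for c in [(16,183),(637,183),(614,505),(40,504)]]); print(W.round(1), W.mean(0), P.mean(0)-W.mean(0))
yv=(W[1]-W[0])+(W[2]-W[3]); print("yaw", np.degrees(np.arctan2(-yv[0],yv[1])), "marks", np.degrees(np.arctan2(-(P[4]-P[0])[0],(P[4]-P[0])[1])))
K=s["depth"]
def dep(u,v):
    u=180+u/4;v=95+v/4; z=K[int(round(v)),int(round(u))]; o,d=ray(s,u,v); return o+d*z
for n,p in dict(btn=(137,259),mark3=(372,354),padtop=(185,485),padtop2=(185,465)).items(): print(n,dep(*p).round(1))
print("pad at 89",f(185,470,89),"btn",f(137,259,70))
# beaker/dropper and eyepieces heights
vv,uu=np.mgrid[0:384:2,0:512:2]
E
python3 m.py
python3 - <<'E'
# side cam depth cloud: tall points near work
from h import *
s=np.load("pics/s1.npz");K=s["depth"];pts=[]
for v in range(60,200,2):
    for u in range(190,340,2):
        if K[v,u]>0:
            o,d=ray(s,u,v);pts.append(o+d*K[v,u])
p=np.array(pts); m=(p[:,0]>400)&(p[:,0]<800)&(p[:,1]>-100)&(p[:,1]<400)
p=p[m]
for zl in (70,100,130,160,200,240,280,320):
    q=p[(p[:,2]>zl)&(p[:,2]<zl+40)]
    if len(q):print(zl,len(q),q.min(0).round(),q.max(0).round())
q=p[(p[:,2]>92)&(p[:,1]>180)];print("beaker",q.min(0),q.max(0))
E
```

```text
[[559.3 213. ]
 [559.  226.9]
 [558.6 241.1]
 [558.3 255. ]
 [557.9 269.2]]
[[508.8 133. ]
 [504.  317.8]
 [606.8 321.4]
 [611.  136.6]] [557.6507827  227.22247399] [ 0.98439887 13.81139205]
yaw 1.3949579306480215 marks 1.4585111500285644
btn [527.1 171.3  70.1]
mark3 [558.7 241.1  49.6]
padtop [588.2 186.6  89.4]
padtop2 [582.3 186.6  88.9]
pad at 89 [583.80173167 186.61523264  89.        ] btn [527.10976607 171.3400702   70.        ]
70 114 [518. -98.  70.] [763. 275. 110.]
100 377 [604. -93. 101.] [768. 275. 140.]
130 261 [605. -85. 130.] [766.  66. 169.]
160 122 [665. -54. 160.] [767.   7. 200.]
200 120 [644. -60. 200.] [762.   2. 239.]
240 235 [529. -57. 242.] [733. 213. 280.]
280 269 [525. -54. 280.] [705. 239. 320.]
320 67 [528. -31. 320.] [579. 201. 345.]
beaker [527.2192024  180.20441099  92.00979012] [652.71144238 274.75793162 331.02411305]
```

```bash
cat >> m.py <<'E'
print("dropper?")
for p in [(490,513),(500,513),(510,513),(500,518),(450,545),(430,545),(480,560),(490,580)]: print(p,dep(*p).round(1))
d=np.load("pics/s1.npz")
g=lambda u,v:(lambda u,v:(lambda o,dd:o+dd*d["depth"][int(round(v)),int(round(u))])(*ray(d,u,v)))(190+u/5,90+v/5)
for p in [(240,292),(320,275),(412,160),(405,185),(402,205),(415,270),(300,390),(310,235)]: print("side",p,g(*p).round(1))
E
python3 m.py|sed -n '/dropper/,$p'; python3 - <<'E'
import cv2
a=cv2.imread("pics/w3.png")[200:290,215:335]
cv2.imwrite("pics/c7.png",cv2.resize(a,None,fx=6,fy=6,interpolation=2))
E
```

```text
dropper?
(490, 513) [617.5 284.7  32.8]
(500, 513) [616.9 287.8  34. ]
(510, 513) [617.1 291.4  33.1]
(500, 518) [618.5 287.9  34.4]
(450, 545) [637.5 274.7  14.4]
(430, 545) [638.2 267.7  13.2]
(480, 560) [640.5 284.8  20.2]
(490, 580) [641.6 286.3  34. ]
side (240, 292) [530.6 170.7  67.9]
side (320, 275) [580.2 179.   70.5]
side (412, 160) [653.3 270.5  96.8]
side (405, 185) [648.6 268.1  80.8]
side (402, 205) [672.  398.1  -1.6]
side (415, 270) [654.1 258.1  24.5]
side (300, 390) [560.7 132.9  19.3]
side (310, 235) [587.6 267.5  50.6]
```

View pics/c7.png

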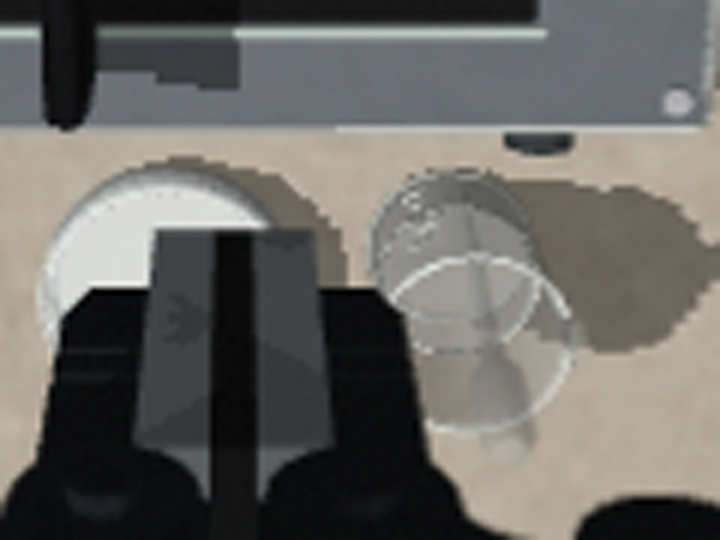

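{"method": "send_rows", "body": {"dp": [[18,-30,0],[36,-60,0],[36,-60,-45],[36,-60,-90],[36,-60,-120]], "rot": [[0,0,0],[0,0,0],[0,0,0],[0,0,0],[0,0,0]]}}

```text
time: 2.28
tool_pos: [574.8, 155.6, 139.0]
tcp_rot: [-179.9, 0.0, 91.5]
ft_force: [-0.2, -1.0, 0.4]
finger_gap: -0.0
```

{"method": "send_rows", "body": {"dp": [[0,0,-30],[0,0,-55],[0,0,-65],[0,0,-65],[0,0,-65]], "rot": [[0,0,0],[0,0,0],[0,0,0],[0,0,0],[0,0,0]]}}

```text
time: 2.9
tool_pos: [577.4, 155.1, 78.0]
tcp_rot: [179.9, -0.0, 91.5]
ft_force: [-0.4, -0.3, 0.3]
finger_gap: 0.2
```

```bash
python3 snap.py s2 side; python3 snap.py w4; python3 - <<'E'
import cv2
a=cv2.imread("pics/s2.png")[60:180,200:320]
cv2.imwrite("pics/c8.png",cv2.resize(a,None,fx=5,fy=5,interpolation=2))
E
```

```text
2.9 [577.37530867 155.11396132  77.96292666] [ 1.79871249e+02 -2.04009843e-02  9.14697525e+01] [-0.36252877 -0.28559666  0.26697715] 0.19131288768530805 [ 10.1  13.4  94.1   0.   72.4 -81.3]
2.95 [577.48566648 155.03256813  78.04996442] [ 1.79857942e+02 -2.17918383e-02  9.14614191e+01] [ 0.49898217 -0.89053938 -0.59328143] -0.44120865916363305 [ 10.1  13.4  94.1   0.   72.4 -81.3]
```

View pics/w4.png

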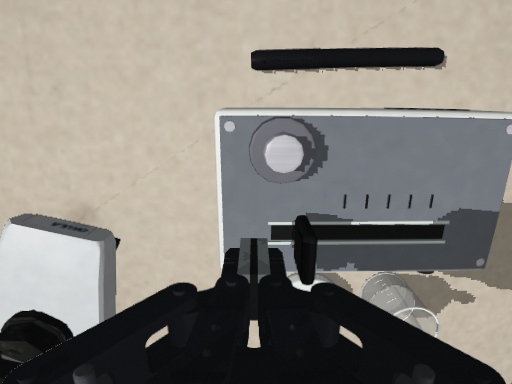

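View pics/c8.png

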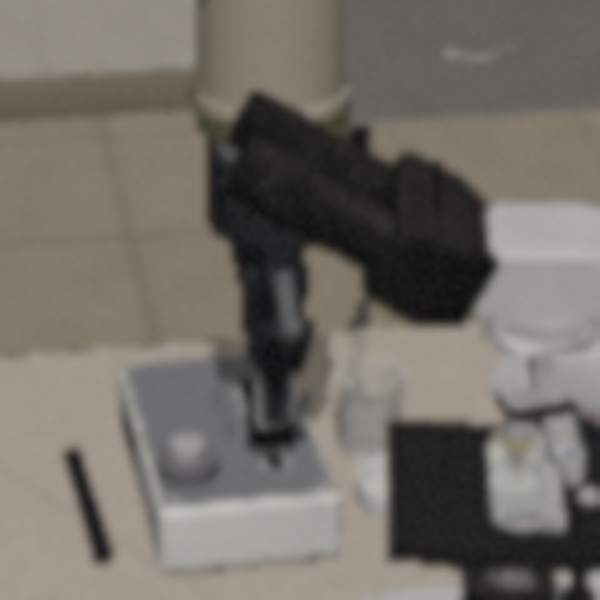

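{"method": "send_rows", "body": {"dp": [[0,3,-2],[0,7,-2],[0,11,-2],[0,14,-2],[0,14,-2]], "rot": [[0,0,0],[0,0,0],[0,0,0],[0,0,0],[0,0,0]]}}

```text
time: 3.62
tool_pos: [576.4, 168.9, 74.4]
tcp_rot: [-180.0, -0.0, 91.5]
ft_force: [-0.5, 0.7, 0.1]
finger_gap: -0.1
```

{"method": "send_rows", "body": {"dp": [[0,2,0],[0,4,0],[0,6,0],[0,6,0],[0,6,0]], "rot": [[0,0,0],[0,0,0],[0,0,0],[0,0,0],[0,0,0]]}}

```text
time: 4.25
tool_pos: [576.5, 174.8, 74.4]
tcp_rot: [180.0, -0.0, 91.4]
ft_force: [1.0, 0.3, -0.4]
finger_gap: 0.0
```

```bash
python3 snap.py w5; python3 - <<'E'
import cv2
a=cv2.imread("pics/w5.png")[180:290,210:390]
cv2.imwrite("pics/c9.png",cv2.resize(a,None,fx=4,fy=4,interpolation=2))
E
```

```text
4.25 [576.45154782 174.772426    74.38657959] [ 1.79999083e+02 -1.39851666e-02  9.14438481e+01] [ 1.03495244  0.33221399 -0.37273143] 0.018088558238473888 [ 12.   14.4  93.3   0.   72.3 -79.5]
```

View pics/c9.png

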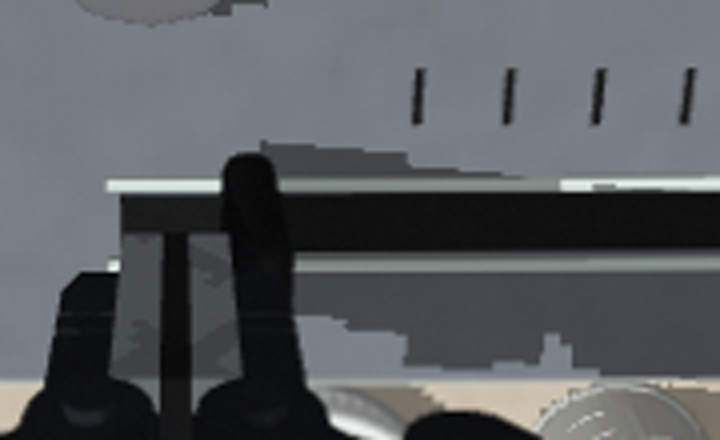

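```bash
cat > pv.py <<'E'
import sys
from h import *
n,x0,y0,sc=sys.argv[1],*map(float,sys.argv[2:5]); s=np.load(f"pics/{n}.npz")
th=np.radians(1.43);yv=np.array([-np.sin(th),np.cos(th)]);xv=np.array([np.cos(th),np.sin(th)])
c=np.array([557.65,227.3])
for a in sys.argv[5:]:
    u,v,z=map(float,a.split(",")); p=at_z(s,x0+u/sc,y0+v/sc,z)
    print(a,p.round(1),"local",(xv@(p[:2]-c)).round(1),(yv@(p[:2]-c)).round(1),"value",50+(yv@(p[:2]-c)).round(1))
E
python3 pv.py w5 210 180 4 250,165,60 222,165,60 277,165,60 418,97,50 509,97,50 599,97,50 230,240,62
```

```text
250,165,60 [567.  186.5  60. ] local 8.3 -41.0 value 9.0
222,165,60 [567.1 182.4  60. ] local 8.3 -45.1 value 4.899999999999999
277,165,60 [566.9 190.5  60. ] local 8.3 -37.0 value 13.0
418,97,50 [559.1 212.7  50. ] local 1.1 -14.7 value 35.3
509,97,50 [558.8 226.8  50. ] local 1.1 -0.6 value 49.4
599,97,50 [558.5 240.8  50. ] local 1.2 13.5 value 63.5
230,240,62 [578.2 183.9  62. ] local 19.5 -43.9 value 6.100000000000001
```

{"method": "send_rows", "body": {"dp": [[0,2,0],[-0.1,4,0],[-0.2,6,0],[-0.2,8,0],[-0.2,8,0]], "rot": [[0,0,0],[0,0,0],[0,0,0],[0,0,0],[0,0,0]]}}

```text
time: 4.92
tool_pos: [576.3, 183.1, 74.4]
tcp_rot: [180.0, -0.0, 91.4]
ft_force: [-0.7, -0.2, -0.2]
finger_gap: 0.3
```

```bash
python3 snap.py w6; python3 - <<'E'
import cv2
a=cv2.imread("pics/w6.png")[180:290,210:390]
cv2.imwrite("pics/c10.png",cv2.resize(a,None,fx=4,fy=4,interpolation=2))
E
```

```text
4.925 [576.26282701 183.08304564  74.39686454] [ 1.79995352e+02 -3.75751204e-02  9.14445394e+01] [-0.73050643 -0.20659872 -0.20556285] 0.29893728735739417 [ 12.7  14.7  92.9   0.   72.4 -78.7]
```

View pics/c10.png

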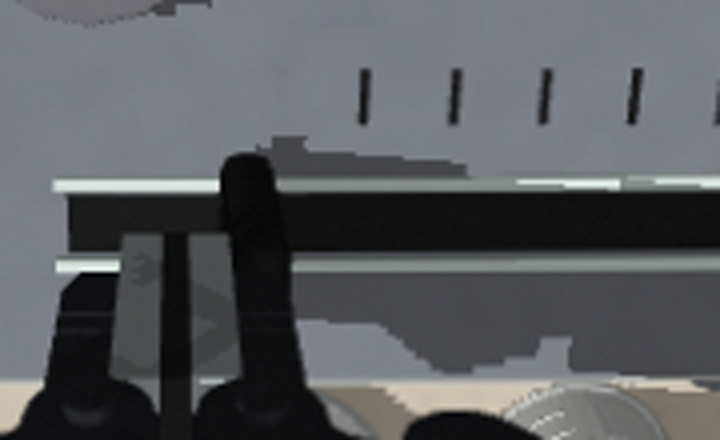

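```bash
python3 pv.py w6 210 180 4 248,165,60 364,97,50 455,97,50 546,97,50 635,97,50
```

```text
248,165,60 [566.8 194.5  60. ] local 8.3 -33.0 value 17.0
364,97,50 [559.2 212.7  50. ] local 1.1 -14.7 value 35.3
455,97,50 [558.8 226.7  50. ] local 1.2 -0.6 value 49.4
546,97,50 [558.5 240.9  50. ] local 1.2 13.5 value 63.5
635,97,50 [558.2 254.8  50. ] local 1.2 27.5 value 77.5
```

{"method": "send_rows", "body": {"dp": [[0,2,0],[0,4,0],[0,6,0],[-0.1,8,0],[-0.2,9,0]], "rot": [[0,0,0],[0,0,0],[0,0,0],[0,0,0],[0,0,0]]}}

```text
time: 5.6
tool_pos: [576.1, 190.0, 74.3]
tcp_rot: [-180.0, 0.2, 91.4]
ft_force: [0.4, -10.9, 2.8]
finger_gap: -0.0
```

{"method": "send_rows", "body": {"dp": [[0,1,0],[0,2,0],[0,3,0],[-0.1,4,0],[-0.1,4,0]], "rot": [[0,0,0],[0,0,0],[0,0,0],[0,0,0],[0,0,0]]}}

```text
time: 6.22
tool_pos: [576.0, 196.2, 74.4]
tcp_rot: [180.0, -0.1, 91.4]
ft_force: [-0.2, -0.6, -0.5]
finger_gap: -0.1
```

```bash
cat > look.sh <<'E'
python3 snap.py $1; python3 -c "
import cv2
a=cv2.imread('pics/$1.png')[180:290,210:390]
cv2.imwrite('pics/$1c.png',cv2.resize(a,None,fx=4,fy=4,interpolation=2))"
E
bash look.sh w7
```

```text
6.225 [575.98220614 196.23484952  74.42930962] [ 1.79989008e+02 -5.36338690e-02  9.14463459e+01] [-0.18997719 -0.61876018 -0.47210076] -0.08490730873294643 [ 14.   15.2  92.3   0.1  72.5 -77.5]
```

View pics/w7c.png

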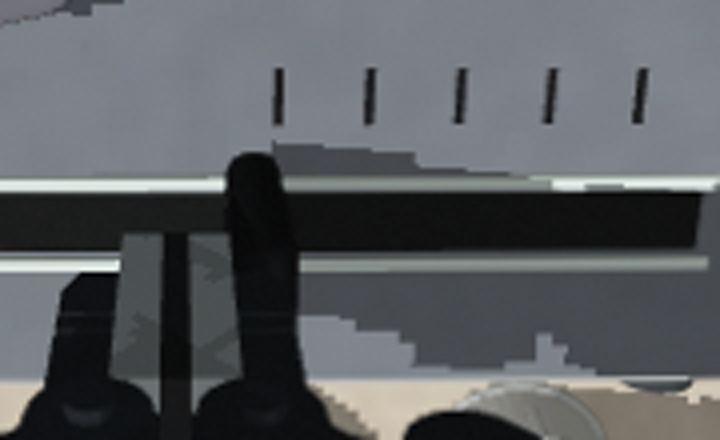

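```bash
python3 pv.py w7 210 180 4 254,165,60 279,97,50 369,97,50 460,97,50 
```

```text
254,165,60 [566.5 208.6  60. ] local 8.4 -18.9 value 31.1
279,97,50 [559.2 212.7  50. ] local 1.2 -14.6 value 35.4
369,97,50 [558.9 226.6  50. ] local 1.2 -0.7 value 49.3
460,97,50 [558.5 240.7  50. ] local 1.2 13.3 value 63.3
```

```bash
bash look.sh w8
```

```text
6.275 [575.97743722 196.29498055  74.43856789] [ 1.79986370e+02 -5.57857094e-02  9.14524266e+01] [0.1755412  0.30659833 0.63508045] -0.11158424969473647 [ 14.   15.2  92.3   0.1  72.5 -77.5]
```

View pics/w8c.png

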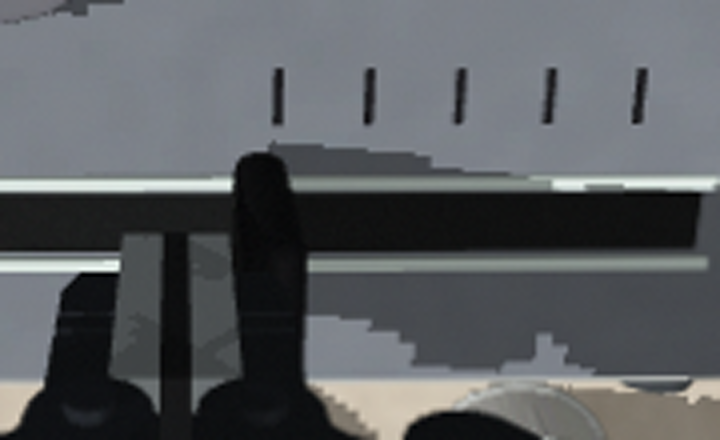

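{"method": "send_rows", "body": {"dp": [[0,0,0],[0,0,0],[0,0,0]], "rot": [[0,0,0],[0,0,0],[0,0,0]]}}

```text
time: 6.7
tool_pos: [575.9, 195.7, 74.4]
tcp_rot: [180.0, -0.0, 91.4]
ft_force: [-0.9, 0.7, -0.2]
finger_gap: -0.3
```

```bash
bash look.sh w9
```

```text
6.7 [575.93235763 195.72805436  74.39676871] [ 1.79999875e+02 -3.91884035e-03  9.14483742e+01] [-0.88931175  0.69869442 -0.20894158] -0.30030549422635117 [ 13.9  15.2  92.3   0.   72.5 -77.5]
```

View pics/w9c.png

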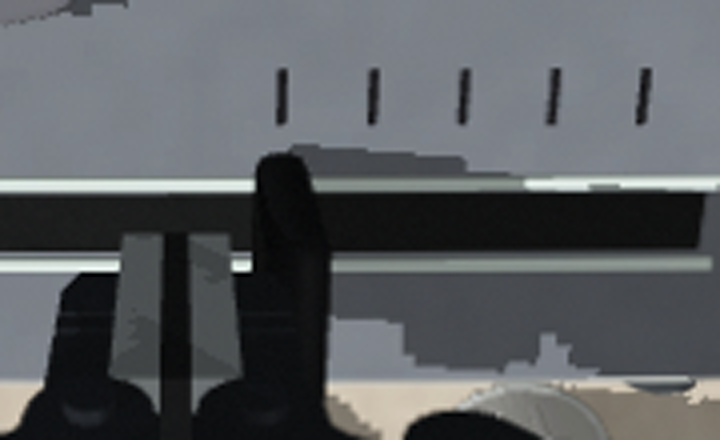

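{"method": "send_rows", "body": {"dp": [[0,2,0],[0,4,0],[-0.1,6,0],[-0.2,8,0],[-0.2,9,0]], "rot": [[0,0,0],[0,0,0],[0,0,0],[0,0,0],[0,0,0]]}}

```text
time: 7.38
tool_pos: [575.8, 202.9, 74.3]
tcp_rot: [-180.0, 0.2, 91.4]
ft_force: [-0.1, -10.5, 1.3]
finger_gap: -0.1
```

{"method": "send_rows", "body": {"dp": [[0,1,0],[0,2,0],[0,2,0]], "rot": [[0,0,0],[0,0,0],[0,0,0]]}}

```text
time: 7.75
tool_pos: [575.8, 204.5, 74.3]
tcp_rot: [-180.0, 0.2, 91.4]
ft_force: [-0.3, -9.1, 2.6]
finger_gap: -0.0
```

{"method": "send_rows", "body": {"dp": [[0,1,0],[0,1,0]], "rot": [[0,0,0],[0,0,0]]}}

```text
time: 8.0
tool_pos: [575.8, 205.6, 74.3]
tcp_rot: [-180.0, 0.2, 91.4]
ft_force: [-0.0, -8.8, 2.5]
finger_gap: -0.1
```

```bash
bash look.sh w10
```

```text
8.0 [575.76868617 205.64445582  74.32143405] [-1.79961720e+02  1.74428292e-01  9.14016293e+01] [-0.03475954 -8.83874331  2.46115507] -0.1024020427070285 [ 14.9  15.8  91.7  -0.2  72.7 -76.4]
```

View pics/w10c.png

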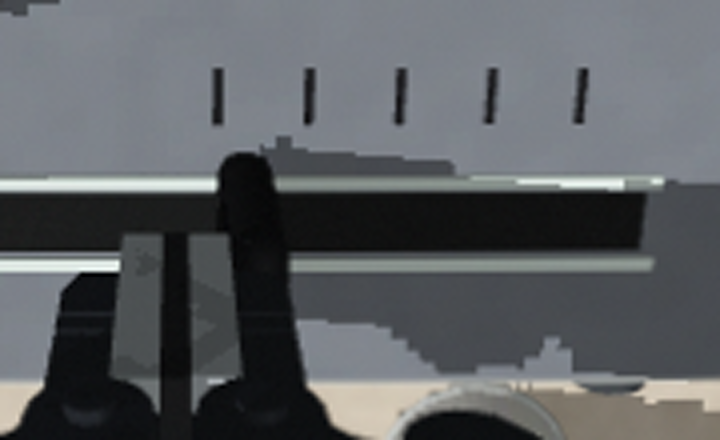

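{"method": "send_rows", "body": {"dp": [[0,1,0],[0,1,0]], "rot": [[0,0,0],[0,0,0]]}}

```text
time: 8.3
tool_pos: [575.8, 207.0, 74.4]
tcp_rot: [-180.0, 0.1, 91.4]
ft_force: [-0.3, -6.6, 2.1]
finger_gap: 0.2
```

{"method": "send_rows", "body": {"dp": [[0,1,0],[0,1,0]], "rot": [[0,0,0],[0,0,0]]}}

```text
time: 8.55
tool_pos: [575.7, 209.4, 74.4]
tcp_rot: [-180.0, 0.0, 91.4]
ft_force: [-0.5, -1.3, -0.7]
finger_gap: -0.0
```

{"method": "send_rows", "body": {"dp": [[0,1,0],[0,1,0]], "rot": [[0,0,0],[0,0,0]]}}

```text
time: 8.8
tool_pos: [575.8, 211.1, 74.4]
tcp_rot: [180.0, -0.0, 91.5]
ft_force: [-0.3, -0.7, -0.2]
finger_gap: -0.3
```

{"method": "send_rows", "body": {"dp": [[0,0,0],[0,0,0],[0,0,0]], "rot": [[0,0,0],[0,0,0],[0,0,0]]}}

```text
time: 9.18
tool_pos: [575.7, 210.7, 74.4]
tcp_rot: [-180.0, -0.0, 91.4]
ft_force: [0.5, -0.1, -0.0]
finger_gap: 0.0
```

```bash
bash look.sh w11
```

```text
9.175 [575.72918922 210.65756038  74.35573039] [-1.79997570e+02 -1.18481432e-03  9.14457949e+01] [ 0.46543181 -0.11938813 -0.03102638] 0.029228520119064436 [ 15.3  15.9  91.5   0.   72.6 -76.1]
```

View pics/w11c.png

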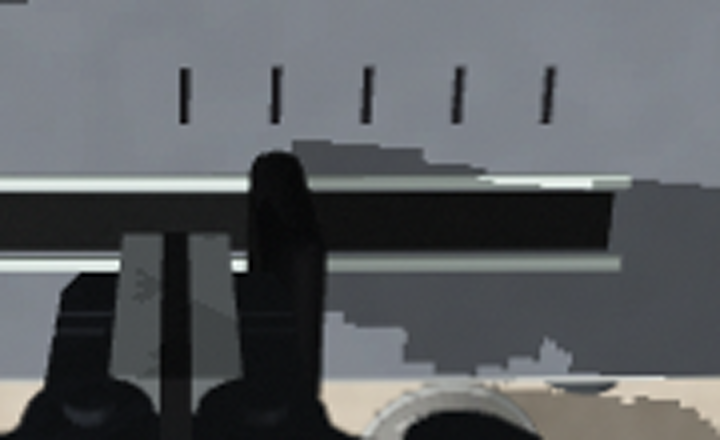

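{"method": "send_rows", "body": {"dp": [[0,2,0],[0,4,0],[-0.1,6,0],[-0.1,7,0],[-0.2,8,0]], "rot": [[0,0,0],[0,0,0],[0,0,0],[0,0,0],[0,0,0]]}}

```text
time: 9.85
tool_pos: [575.7, 216.8, 74.3]
tcp_rot: [-180.0, 0.2, 91.4]
ft_force: [-0.4, -9.4, 2.2]
finger_gap: 0.2
```

{"method": "send_rows", "body": {"dp": [[0,1,0],[0,1,0]], "rot": [[0,0,0],[0,0,0]]}}

```text
time: 10.1
tool_pos: [575.7, 217.7, 74.4]
tcp_rot: [-180.0, 0.2, 91.4]
ft_force: [-0.6, -8.3, 2.0]
finger_gap: 0.1
```

{"method": "send_rows", "body": {"dp": [[0,1,0],[0,1,0]], "rot": [[0,0,0],[0,0,0]]}}

```text
time: 10.35
tool_pos: [575.6, 218.7, 74.4]
tcp_rot: [-180.0, 0.2, 91.4]
ft_force: [-0.5, -8.5, 2.2]
finger_gap: -0.1
```

{"method": "send_rows", "body": {"dp": [[0,1,0],[0,1,0]], "rot": [[0,0,0],[0,0,0]]}}

```text
time: 10.6
tool_pos: [575.6, 219.6, 74.3]
tcp_rot: [-180.0, 0.2, 91.4]
ft_force: [-1.1, -9.8, 2.9]
finger_gap: -0.3
```

{"method": "send_rows", "body": {"dp": [[0,1,0],[0,1,0]], "rot": [[0,0,0],[0,0,0]]}}

```text
time: 10.85
tool_pos: [575.6, 221.1, 74.4]
tcp_rot: [-180.0, 0.1, 91.4]
ft_force: [-1.1, -6.0, 3.1]
finger_gap: 0.2
```

{"method": "send_rows", "body": {"dp": [[0,0.5,0],[0,0.5,0]], "rot": [[0,0,0],[0,0,0]]}}

```text
time: 11.1
tool_pos: [575.5, 222.6, 74.3]
tcp_rot: [-180.0, 0.0, 91.4]
ft_force: [-0.3, -3.3, 0.1]
finger_gap: -0.0
```

{"method": "send_rows", "body": {"dp": [[0,0.5,0],[0,0.5,0]], "rot": [[0,0,0],[0,0,0]]}}

```text
time: 11.35
tool_pos: [575.5, 224.2, 74.4]
tcp_rot: [180.0, -0.0, 91.5]
ft_force: [-0.5, -0.5, 0.3]
finger_gap: -0.2
```

{"method": "send_rows", "body": {"dp": [[0,0,0],[0,0,0],[0,0,0],[0,0,0]], "rot": [[0,0,0],[0,0,0],[0,0,0],[0,0,0]]}}

```text
time: 11.85
tool_pos: [575.5, 223.7, 74.4]
tcp_rot: [-180.0, -0.0, 91.4]
ft_force: [-0.1, 0.8, -0.4]
finger_gap: -0.4
```

```bash
bash look.sh w12
```

```text
11.85 [575.53417179 223.67581506  74.3934027 ] [-1.79998959e+02 -2.57807488e-03  9.14461606e+01] [-0.07030709  0.82390056 -0.38105802] -0.36768198070825825 [ 16.5  16.5  90.7   0.   72.8 -75. ]
```

View pics/w12c.png

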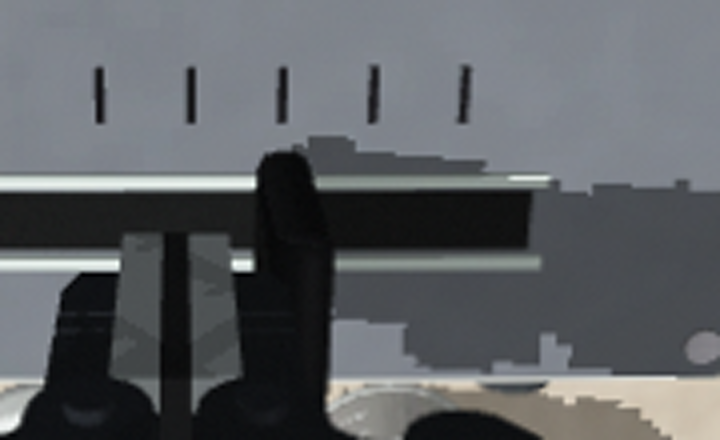

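{"method": "send_rows", "body": {"dp": [[0,-6,0],[0,-10,20],[-10,-20,40],[-35,-40,40],[-48.5,-52,40]], "rot": [[0,0,0],[0,0,0],[0,0,0],[0,0,0],[0,0,0]]}}

```text
time: 12.52
tool_pos: [527.0, 170.9, 116.4]
tcp_rot: [179.9, -0.0, 91.4]
ft_force: [-0.3, 0.3, 0.1]
finger_gap: 0.1
```

{"method": "send_rows", "body": {"dp": [[0,0,-5],[0,0,-15],[0,0,-20],[0,0,-20],[0,0,-20]], "rot": [[0,0,0],[0,0,0],[0,0,0],[0,0,0],[0,0,0]]}}

```text
time: 13.15
tool_pos: [527.2, 171.8, 94.3]
tcp_rot: [-180.0, 0.0, 91.5]
ft_force: [-0.2, -0.2, -0.2]
finger_gap: -0.1
```

```bash
python3 snap.py w13; python3 snap.py s3 side; python3 -c "
import cv2
a=cv2.imread('pics/s3.png')[100:180,210:310]
cv2.imwrite('pics/s3c.png',cv2.resize(a,None,fx=7,fy=7,interpolation=2))"
```

```text
13.15 [527.18422202 171.83812364  94.30399312] [-1.79987572e+02  1.78015062e-03  9.14604136e+01] [-0.21891367 -0.22292532 -0.21352785] -0.09392564932601333 [ 12.8   6.1 100.4   0.   73.5 -78.7]
13.2 [527.25284539 171.83368703  94.4822147 ] [ 1.79995421e+02 -2.42266143e-03  9.14574675e+01] [-0.17008337  0.26652273  0.60264694] 0.4344180319721633 [ 12.8   6.1 100.4   0.   73.5 -78.7]
```

View pics/w13.png

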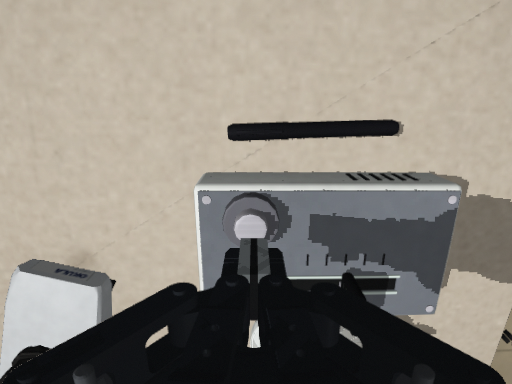

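View pics/s3c.png

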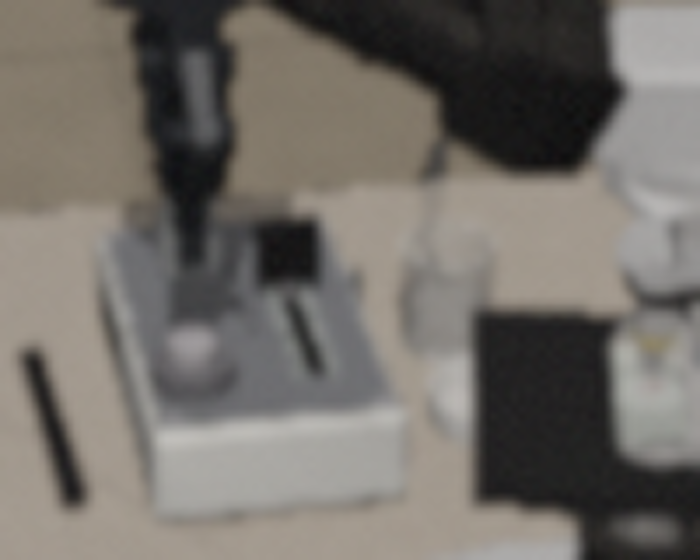

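```bash
python3 - <<'E'
from h import *
s=np.load("pics/w13.npz")
for p in [(527,171.5,70),(516,171.5,70),(527,160.5,70),(527,182.5,70),(527.2,171.8,80.3),(516.2,171.8,80.3),(527.2,163.8,80.3)]: print(p,proj(s,np.array(p)).round(1))
a=cv2.imread("pics/w13.png")[190:290,200:310]
cv2.imwrite("pics/c14.png",cv2.resize(a,None,fx=7,fy=7,interpolation=2))
E
```

```text
(527, 171.5, 70) [251.7 228.7]
(516, 171.5, 70) [252.2 212.3]
(527, 160.5, 70) [234.3 228.3]
(527, 182.5, 70) [269.2 229.1]
(527.2, 171.8, 80.3) [252.2 235.9]
(516.2, 171.8, 80.3) [252.6 218.7]
(527.2, 163.8, 80.3) [238.8 235.5]
```

View pics/c14.png

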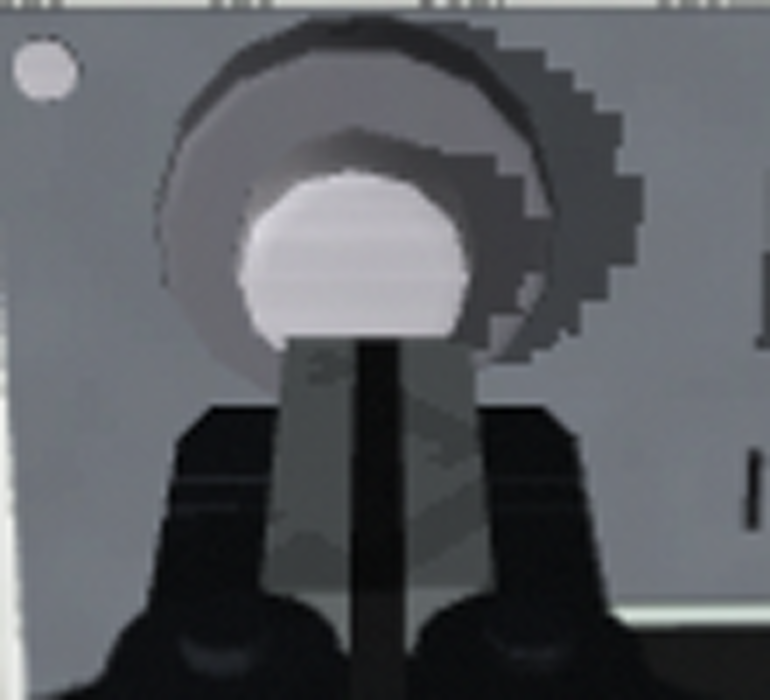

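```bash
python3 - <<'E'
from h import *
s=np.load("pics/w13.npz")
for z in (80,90,100,110): print(z,proj(s,np.array((516.2,171.8,z))).round(1))
dd=s["depth"]
for u,v in [(245,240),(260,240),(245,250),(260,250),(245,265),(260,265),(245,270),(232,255)]:
    o,d=ray(s,u,v);print(u,v,(o+d*dd[v,u]).round(1))
t=np.load("pics/s3.npz")
q=proj(t,np.array((527.2,171.8,80.3)));print((q-[210,100])*7)
dd=t["depth"]
for v in range(136,156,2):
    o,d=ray(t,237,v);print(237,v,(o+d*dd[v,237]).round(1), t["pixels"][v,237])
E
```

```text
80 [252.6 218.5]
90 [252.6 225. ]
100 [252.5 232.3]
110 [252.5 240.6]
245 240 [515.4 168.1 111.2]
260 240 [515.7 175.5 110.2]
245 250 [515.6 168.4 121.3]
260 250 [515.8 175.3 120.6]
245 265 [515.4 168.7 135.3]
260 265 [515.7 175.  134.5]
245 270 [515.2 168.8 139.5]
232 255 [519.3 162.3 119.5]
[187.08690427 312.52411994]
237 136 [527.3 160.5 115.1] [36 38 39]
237 138 [527.6 163.9 106.7] [63 64 65]
237 140 [539.1 264.5  45.6] [69 69 70]
237 142 [537.5 251.4  45.6] [69 68 70]
237 144 [535.7 237.4  46.1] [67 67 70]
237 146 [533.7 221.8  47.8] [110 107 109]
237 148 [527.4 168.3  70.8] [155 151 153]
237 150 [525.9 157.1  70.4] [149 145 146]
237 152 [525.6 155.8  64.3] [124 121 122]
237 154 [524.9 150.8  60.4] [99 97 99]
```

{"method": "send_rows", "body": {"dp": [[0,0,-2],[0,0,-4],[0,0,-6],[0,0,-8],[0,0,-10]], "rot": [[0,0,0],[0,0,0],[0,0,0],[0,0,0],[0,0,0]]}}

```text
time: 13.88
tool_pos: [527.0, 171.6, 84.2]
tcp_rot: [-180.0, 0.0, 91.4]
ft_force: [-0.1, -0.0, -0.5]
finger_gap: -0.1
```

{"method": "send_rows", "body": {"dp": [[0,0,-1],[0,0,-2],[0,0,-3]], "rot": [[0,0,0],[0,0,0],[0,0,0]]}}

```text
time: 14.25
tool_pos: [527.1, 171.7, 81.4]
tcp_rot: [180.0, -0.0, 91.4]
ft_force: [0.1, -1.1, -0.2]
finger_gap: -0.0
```

```bash
python3 snap.py s4 side; python3 snap.py w14; python3 -c "
import cv2
a=cv2.imread('pics/s4.png')[100:180,210:310]
cv2.imwrite('pics/s4c.png',cv2.resize(a,None,fx=7,fy=7,interpolation=2))
a=cv2.imread('pics/w14.png')[170:290,190:310]
cv2.imwrite('pics/w14c.png',cv2.resize(a,None,fx=5,fy=5,interpolation=2))"
```

```text
14.25 [527.10812369 171.66508548  81.41324666] [ 1.79992904e+02 -7.10404794e-04  9.14470431e+01] [ 0.12439065 -1.07201529 -0.19405689] -0.029862331609149383 [ 12.7   6.9 101.   -0.   72.1 -78.7]
14.3 [526.99838264 171.64986807  81.23783414] [-1.7999455e+02  1.1187417e-03  9.1444498e+01] [-1.02172683 -0.01008734  0.26570626] -0.12418877532294176 [ 12.7   6.9 101.   -0.   72.1 -78.7]
```

View pics/s4c.png

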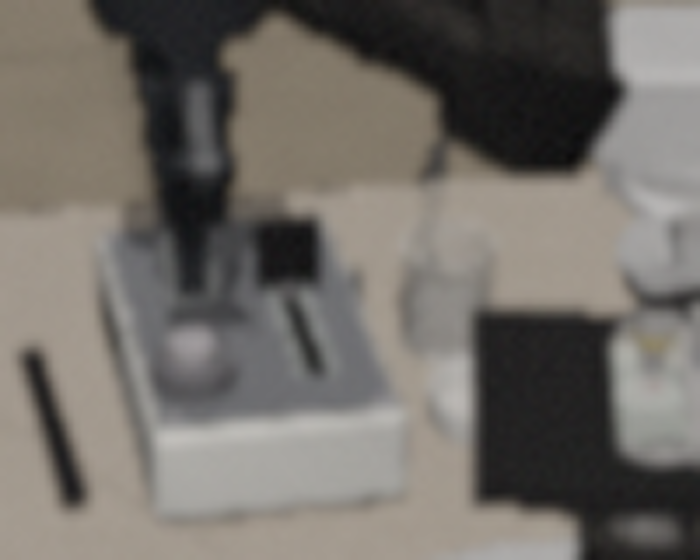

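View pics/w14c.png

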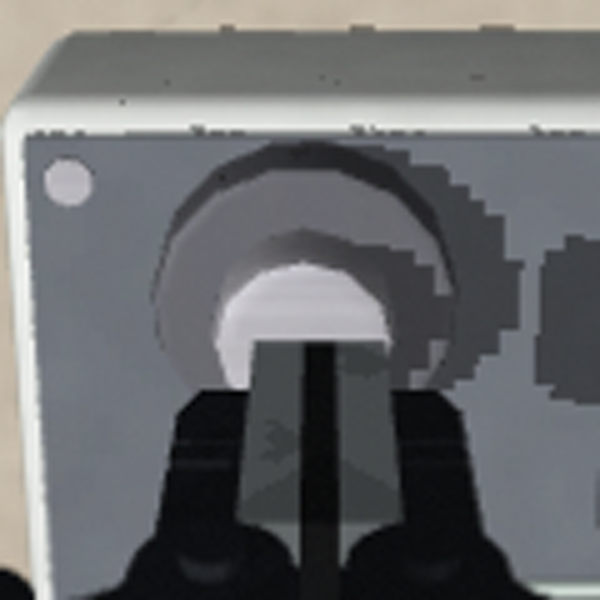

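{"method": "send_rows", "body": {"dp": [[0,-0.5,-4],[0,-0.5,-8],[0,-0.5,-11],[0,-0.5,-14],[0,-0.5,-16]], "rot": [[0,0,0],[0,0,0],[0,0,0],[0,0,0],[0,0,0]]}}

```text
time: 14.98
tool_pos: [526.9, 171.1, 65.1]
tcp_rot: [-180.0, 0.0, 91.4]
ft_force: [0.6, 0.4, -0.4]
finger_gap: -0.3
```

{"method": "send_rows", "body": {"dp": [[0,0,-1],[0,0,-2],[0,0,-3],[0,0,-4]], "rot": [[0,0,0],[0,0,0],[0,0,0],[0,0,0]]}}

```text
time: 15.48
tool_pos: [527.1, 171.2, 61.5]
tcp_rot: [180.0, -0.0, 91.4]
ft_force: [-0.7, -0.4, 1.2]
finger_gap: 0.3
```

```bash
python3 snap.py w15; python3 -c "
import cv2
a=cv2.imread('pics/w15.png')[150:290,180:320]
cv2.imwrite('pics/w15c.png',cv2.resize(a,None,fx=4,fy=4,interpolation=2))"
```

```text
15.475 [527.14737598 171.16200733  61.49155518] [ 1.79986938e+02 -9.14395958e-04  9.14437765e+01] [-0.73850873 -0.37161899  1.22671639] 0.25215692959759006 [ 12.7   8.2 101.8  -0.   70.  -78.8]
```

View pics/w15c.png

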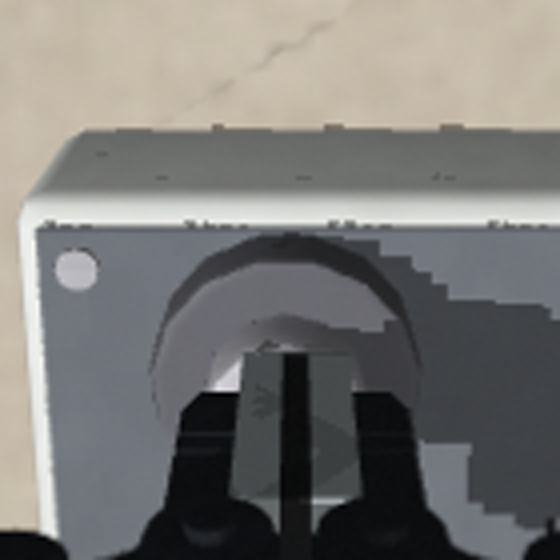

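{"method": "send_rows", "body": {"dp": [[0,-1,-1],[0,-1.5,-2],[0,-1.5,-3]], "rot": [[0,0,0],[0,0,0],[0,0,0]]}}

```text
time: 15.9
tool_pos: [527.3, 169.8, 58.6]
tcp_rot: [180.0, -0.0, 91.4]
ft_force: [0.7, 1.1, 3.3]
finger_gap: -0.2
```

{"method": "send_rows", "body": {"dp": [[0,0,-1],[0,0,-2]], "rot": [[0,0,0],[0,0,0]]}}

```text
time: 16.15
tool_pos: [527.3, 169.8, 56.7]
tcp_rot: [180.0, -0.0, 91.4]
ft_force: [0.2, 2.6, 3.8]
finger_gap: 0.0
```

{"method": "send_rows", "body": {"dp": [[0,0,-1],[0,0,-2]], "rot": [[0,0,0],[0,0,0]]}}

```text
time: 16.4
tool_pos: [527.5, 169.8, 55.6]
tcp_rot: [180.0, -0.0, 91.4]
ft_force: [-6.0, 1.5, 17.5]
finger_gap: -0.1
```

{"method": "send_rows", "body": {"dp": [[0,0,-0.5],[0,0,-0.5]], "rot": [[0,0,0],[0,0,0]]}}

```text
time: 16.65
tool_pos: [527.5, 169.8, 55.5]
tcp_rot: [180.0, -0.0, 91.5]
ft_force: [-6.5, 1.8, 15.7]
finger_gap: -0.1
```

```bash
python3 snap.py w16; python3 snap.py s5 side; python3 -c "
import cv2
a=cv2.imread('pics/w16.png')[150:290,180:320]
cv2.imwrite('pics/w16c.png',cv2.resize(a,None,fx=4,fy=4,interpolation=2))
a=cv2.imread('pics/s5.png')[100:180,210:310]
cv2.imwrite('pics/s5c.png',cv2.resize(a,None,fx=7,fy=7,interpolation=2))"
```

```text
16.65 [527.46272936 169.83595978  55.53286024] [ 1.79957267e+02 -1.29360377e-02  9.14501419e+01] [-6.48994426  1.82688092 15.70332595] -0.06485929449752202 [ 12.5   8.6 102.    0.   69.3 -78.9]
16.7 [527.47654722 169.85720791  55.54172894] [ 1.79953626e+02 -1.25041753e-02  9.14514048e+01] [-5.99434458  0.58357896 16.92481684] -0.20225083785351416 [ 12.5   8.6 102.    0.   69.3 -78.9]
```

View pics/w16c.png

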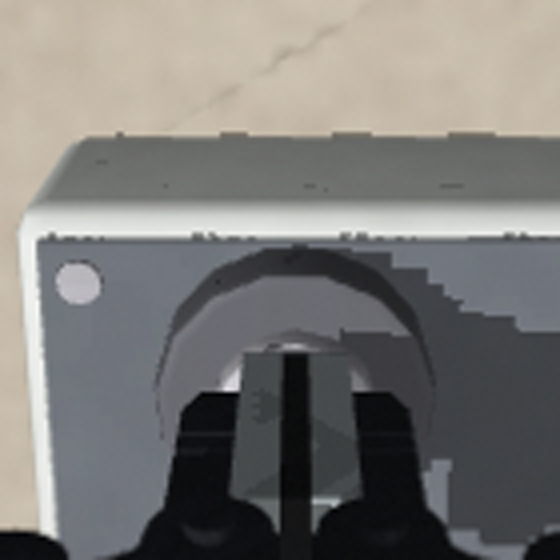

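View pics/s5c.png

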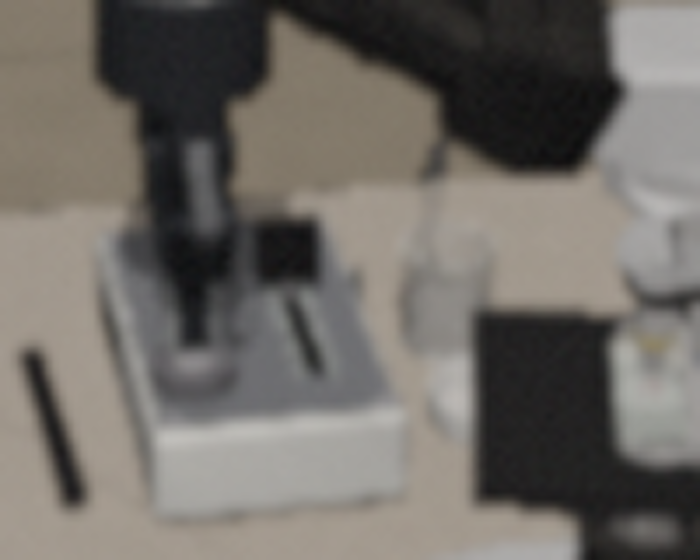

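```bash
python3 - <<'E'
from h import *
for n in("w15","w16"):
    s=np.load(f"pics/{n}.npz")
    for u,v in [(237,244),(238,243),(236,245),(250,236),(230,228),(255,222)]:
        o,d=ray(s,u,v);print(n,u,v,(o+d*s["depth"][v,u]).round(1),s["pixels"][v,u])
E
```

```text
w15 237 244 [521.1 163.2  71.4] [203 200 207]
w15 238 243 [520.1 163.8  72.2] [203 201 208]
w15 236 245 [521.7 162.7  71.2] [205 204 209]
w15 250 236 [516.2 169.8  71.8] [125 124 129]
w15 230 228 [516.1 158.9  62.3] [108 108 116]
w15 255 222 [512.3 172.3  62.3] [107 107 115]
w16 237 244 [521.5 161.9  65.1] [182 181 187]
w16 238 243 [520.9 162.4  65.1] [179 178 184]
w16 236 245 [522.3 161.3  64.6] [173 171 177]
w16 250 236 [516.9 168.5  64.9] [115 114 118]
w16 230 228 [514.3 158.   61.2] [119 119 125]
w16 255 222 [510.4 170.9  61.8] [107 107 115]
```

{"method": "send_rows", "body": {"dp": [[0,0,3],[0,0,12],[0,0,40],[0,0,90],[0,0,140]], "rot": [[0,0,0],[0,0,0],[0,0,0],[0,0,0],[0,0,0]]}}

```text
time: 17.38
tool_pos: [526.0, 169.0, 194.4]
tcp_rot: [-179.9, 0.1, 91.4]
ft_force: [0.2, 0.4, 0.2]
finger_gap: -0.1
```

{"method": "send_rows", "body": {"dp": [[0,10,50],[0,20,60],[0,20,60],[0,20,60],[0,20,60]], "rot": [[0,0,0],[0,0,0],[0,0,0],[0,0,0],[0,0,0]]}}

```text
time: 18.0
tool_pos: [526.1, 189.0, 251.7]
tcp_rot: [-179.8, 0.1, 91.4]
ft_force: [-0.7, -0.9, -0.6]
finger_gap: -0.0
```

{"method": "send_rows", "body": {"dp": [[0,0,0],[0,0,0],[0,0,0]], "rot": [[0,0,0],[0,0,0],[0,0,0]]}}

```text
time: 18.38
tool_pos: [527.1, 189.6, 253.8]
tcp_rot: [180.0, 0.0, 91.4]
ft_force: [-0.2, 0.3, 1.0]
finger_gap: 0.0
```

```bash
python3 snap.py w17; python3 snap.py s6 side; python3 - <<'E'
from h import *
a=cv2.imread('pics/w17.png')[95:245,180:360]
cv2.imwrite('pics/w17c.png',cv2.resize(a,None,fx=4,fy=4,interpolation=2))
E
```

```text
18.375 [527.07621201 189.56919693 253.84666237] [1.79999928e+02 2.37324956e-03 9.14384343e+01] [-0.16275543  0.31616858  1.02691813] 0.03419028650921167 [ 14.5   0.6  89.1  -0.   90.3 -76.9]
18.425 [527.08924578 189.61552409 253.91489498] [ 1.79994799e+02 -8.42167728e-04  9.14430638e+01] [-1.00295083 -0.40266921 -0.5789528 ] -0.10219869907744278 [ 14.5   0.6  89.1  -0.   90.3 -76.9]
```

View pics/w17c.png

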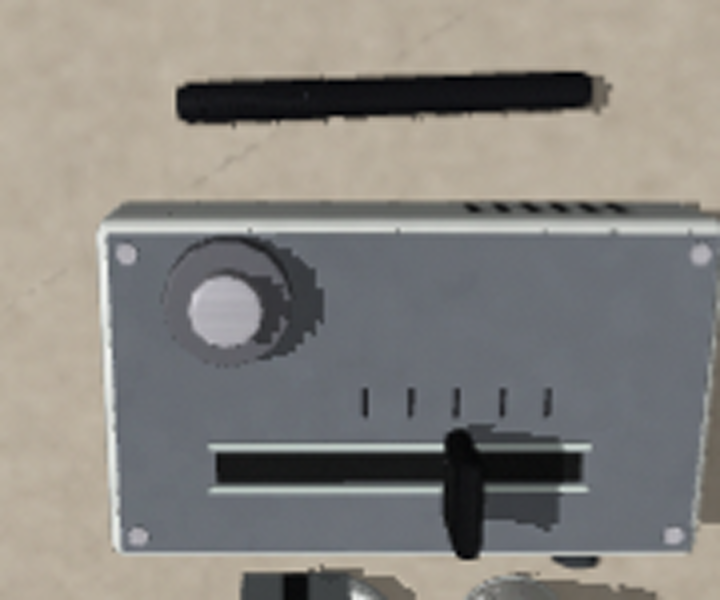

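View pics/s6.png

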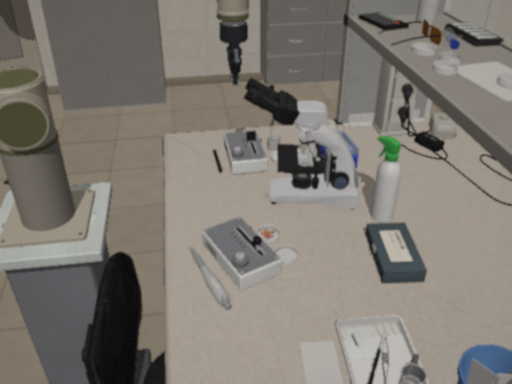

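The paddle sits at mark 3 (458, 430 against the mark at 456, 403), the button is up, and nothing else appears to have moved.

```bash
python3 pv.py w17 180 95 4 458,440,60 456,403,50; python3 - <<'E'
from h import *
s=np.load("pics/w17.npz");u,v=180+226//4,95+312//4;o,d=ray(s,u,v);print("button top",(o+d*s["depth"][v,u]).round(1))
from bench import job; print(job.hand_in())
E
```

```text
458,440,60 [567.5 240.9  60. ] local 10.2 13.3 value 63.3
456,403,50 [558.9 241.   50. ] local 1.6 13.7 value 63.7
button top [527.3 170.8  71.4]
the job is handed in; nothing more can be done
None
```

I pushed the paddle one click at a time into the third notch, pressed the round button on the same attenuator all the way down, let go, and handed the job in at about 18.4 s of the 67 s.

- **Paddle:** in the last picture it reads 63.3 mm. The third mark reads 63.7 mm by the same measurement, and the notch is at 64 mm. After each click the push force fell to about zero, and I checked the first two notches and the third in pictures.
- **Button:** its top went from about 71.5 mm down to 65 mm, roughly the full 6 mm, with about 16–17 N on the fingers. It is back up at 71.4 mm.
- **Everything else:** the pen, beaker, dish and the twin with its things look unmoved in the last pictures. I compared these by eye and did not measure them. The arm ended clear at about 250 mm height, with force readings at noise level.

One thing disagreed with the description. It puts the fingertips 14 mm ahead of the TCP, but depth from both the wrist and side cameras put the closed tips about 13 mm behind it. So the fingers pushed only the top few millimetres of the paddle, and I had to lower the button press further, going by the force.

My first rough position for the box, from the fixed cameras, was also about 10 mm off in y. I dropped it in favour of the wrist camera, which agreed with the side camera's depth readings.

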